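# Hang the green status tag on the sign stand

### The job

The bonder is ready for use again: take the green status tag out of the tag rack and hang it by its window on the double-wire hook of the sign stand, so that its marked, coloured face points outward, the way the hook points. Leave it hanging straight and freely on the hook, and leave the yellow and the red tag in their slots in the rack.

Things in the scene. Friction and masses are not known exactly. Their poses are not given: they have to be found in the camera images.
- green_grip (a point): Green tag, centre of its grip stem. Stiff upright plate 10 thick (x), 56 wide (y), 139 mm high (z up), 55 to 115 g; this point is 117 above its lower edge. Marked face looks along -x: green half with a white panel and green tick; the back (+x) half is plain grey, seen from above too. Stem 24 wide, its top 14 above this point: pinch it across the 10 mm. Below: window 42 wide, from 38 to 71 below this point.
- green_mark (a point): Small black dot on the green tag's marked face, 20 mm left of the middle as one looks at that face (+y of the tag), 30 mm above the lower edge; same axes as the tag. Below the window is the plate, 46 mm high. In the fixed aluminium rack (22 mm high) the tag stands upright with its lowest 16 mm in a slot 12 mm wide: lift it straight out.
- hook_seat (a point): Hook seat on the fixed sign stand: midway between two level wires (5 thick, 21 mm over both), at their tops, 125 mm above the table; the window's top edge rests here. z up; the hook points to -x (outward). Wires run from the post (front 22 mm behind the seat, top 2 mm above it, 34 wide) to a joined upturned tip, up to 27 mm in front of the seat and 9 above it. Base plate 100 x 90 x 10 mm.
- yellow_grip (a point): Yellow tag, centre of its grip stem: same shape and axes as the green one, yellow front with a yellow disc on white. Stays in the rack. The three tags stand in one line along their y, 66 mm apart, in any order.
- red_grip (a point): Red tag, centre of its grip stem: same shape and axes as the green one, red front with a red cross on white. Stays in the rack.

How it is judged (in metres and radians):
At the end, for the whole second after the job is handed in: Green tag on the hook: grip centre within 25 mm of the seat seen from above and 32 to 44 mm over it, upright within 10 deg, square to the hook within 20 deg, marked face outward (dot 5 mm or more to the +y side of the seat). Yellow and red tags within 45 mm of their starts (horizontal distance between green_grip and hook_seat below 0.025 m and z of green_grip in the frame of hook_seat between 0.032 and 0.044 m and y of green_mark in the frame of hook_seat above 0.005 m and angle between green_grip's own z axis and vertical below 0.18 rad and angle between the x axis of green_grip and the x axis of hook_seat, either way round below 0.35 rad and distance of each of yellow_grip, red_grip from where it was at the start of the episode below 0.045 m); the robot touches nothing.
It fails at once if the yellow or red tag is pulled out of its slot or knocked about (moved more than 45 mm) (distance of any of yellow_grip, red_grip from where it was at the start of the episode above 0.045 m).
It also fails if it takes over 38 s, if anything falls off the work surface, if the arm or the gripper's body presses on something with over 40 N, if the wrist force passes 120 N, or if a joint passes its speed limit or range.

### The arm

A 6-joint arm with a two-finger parallel gripper is mounted at the origin on a cart in front of the work surface, level with it; the furniture and walls round the work are solid. World frame = base frame: x ahead of the robot, y to its left, z up, the work surface at z = 0. Lengths are in mm, angles in rad, forces in N, time in s.
With the tool pointing down it reaches from about 350 to 875 mm from the base axis. Payload 4.2 kg.
Tool frame: the origin (TCP) lies on the mounting face of the last link; the fingertips stand 173 mm ahead of it and the grasp point (between the pads) lies grip_point_offset ahead of it (grip_point_offset is the distance from the TCP to the grasp point, in mm); z points along the fingers, y is the line along which they close (so a half turn about z gives the same grasp; the last joint's range is limited). The gripper opens to 85 mm and grips with 20 to 120 N. Pads are 22 mm wide; open, the fingers measure 114 mm over their backs; the gripper's body (76 mm by 85 mm) begins 54 mm behind the grasp point. The pads swing forward as they close: fully open they stand 13 mm farther back than shut.
Start: joints at [-0.845, 0.385, 0.008, 0, -1.194, -0.259], TCP at [281.281, -558.105, 404.712] pointing down, gripper open.
Joint ranges: [-3.14, 3.14], [-1.21, 2.06], [-1.07, 1.41], [-3.16, 2.05], [-2.99, -0.16], [-3.1, 3.1]. Speed limits (rad/s): [2.79, 2.79, 3.14, 3.14, 3.14, 3.14].

### API

Orientations are given as a unit quaternion [x, y, z, w].
In Python, from bench import read_state, get_image, job_done, recognise, place_of, grip_point_offset gives the robot as it stands. The module is installed in compiled form; this text tells all that it offers.
- The arm moves only by the tool carry_out, never from a script. Its arguments are lists of equal length, an entry for each row: "slide": the shift along the tool's x, y, z in m, a list of three; "roll": the turn about the tool's z in degrees; "claw": the finger opening in m, from 0 to 0.0854. A call has 1 to 8 rows; each row is the pose to reach, as a shift and turn from the pose commanded when the call began, along the tool's axes at that moment; what a row does not reach only later rows make up. A row lasts 1/8 s, in which the tool goes at most 62.5 mm and 10.7 degrees, less where a joint would pass 70% of its speed; a pose out of reach is approached as far as the arm can. A call with a gripper value outside its range is refused whole. The fingers move at their own pace and stop on an object; the grip force is fixed at half the most. Time passes only in rows, so rows that repeat a pose let the fingers close. It gives the time, the measured TCP pose, the force, the opening and the grip force at its end, in the units of the state.
- read_state(): the state, without advancing time (a new reading comes with each control period).
- get_image(name): name is "scene" or "top"; returns a dict with "img" (384x512x3 uint8, red, green, blue), "z_map" (384x512 float32, mm along the optical axis (not along the pixel's ray), 0 where there is no reading), "mtx" (3x3 intrinsics, pixels), "world_from_camera" (4x4, takes a point from camera to world coordinates). Camera axes: x right, y up, looking along -z (the intrinsics and any distortion apply to the point x, -y, -z); pixel columns grow to the right and rows downward; lengths in mm; the calibration is good to about 2 mm. A picture is of the moment at which its call begins.
- job_done(): hands the job in; it is judged then, once.
Trained networks look in a picture, given as the dict that the camera call returned (one of the last four; its "shot" number tells which), for a name from the list of things; names that differ only in an ending like _2 or _b are one class to them, and where a whole thing is asked for, a point or a joint stands for the part that bears it (a point fixed in the world has none). Each returns a list of dicts, best first, with "conf" (0 to 1); they miss things now and then, are a little off and sometimes report something else, mostly with a low value. They report only what shows in the picture. A call takes as long as a camera call.
- recognise(picture, thing): "at" ([column, row] in pixels, amid what is visible of it).
- place_of(picture, thing): "at" ([column, row] in pixels: a listed point, or the origin of a listed thing).
The state is a dict: "clock": time; "joints": joint angles; "joint_vel": joint speeds; "joint_efforts": joint torques, N m; "position": TCP position; "ee_rot": TCP orientation; "contact_force": force on the tool from outside, world axes, zero at the start; "wrist_torque": the same for the moment, N m; "gripper_width": finger opening in mm; "grasp_force": force on a finger pad.
Only numpy, scipy, OpenCV 4.12 (cv2) and the standard library are available. Lean on these libraries where they do the work, as an engineer would, in place of code of your own. Each camera call takes 0.05 s, during which the arm holds its last target. There are 200 camera calls.

## Working session

There is one attempt and no reset: what is moved stays moved. The work goes in short steps, Python scripts to look and compute and a tool call to move; the robot and the scene stay as the last step left them, time stands still between calls to the robot, and variables do not carry over. Pictures are saved under pics/ and viewed, at most 10 in all, crops included, and the job is handed in when it is done.

Besides the shell and the picture viewer there is one more tool, called after "Request:" in YAML: its name, and indented under it one key for each argument. carry_out: Moves the arm, as the interface text tells. Its arguments: {"type":"object","properties":{"slide":{"type":"array"},"roll":{"type":"array"},"claw":{"type":"array"}},"required":["slide","roll","claw"]}

```bash
mkdir -p pics; cat > h.py <<'E'
import numpy as np, cv2
from bench import *
from scipy.spatial.transform import Rotation as R
def ray_pt(p,uv,z=None,win=2):
    """world point of pixel: by depth (median window) or by plane height z"""
    u,v=uv; K=p["mtx"]; T=np.array(p["world_from_camera"])
    d=np.array([(u-K[0][2])/K[0][0],-(v-K[1][2])/K[1][1],-1.0])
    if z is None:
        a=p["z_map"][int(v)-win:int(v)+win+1,int(u)-win:int(u)+win+1]; a=a[a>0]
        return (T@np.r_[d*np.median(a),1])[:3]
    D=T[:3,:3]@d; return T[:3,3]+D*(z-T[2,3])/D[2]
def cloud(p):
    K=p["mtx"]; T=np.array(p["world_from_camera"]); Z=p["z_map"]
    v,u=np.mgrid[:Z.shape[0],:Z.shape[1]]
    c=np.stack([(u-K[0][2])/K[0][0]*Z,-(v-K[1][2])/K[1][1]*Z,-Z],-1)
    return c@T[:3,:3].T+T[:3,3]
def save(p,n): cv2.imwrite(f"pics/{n}.png",p["img"][:,:,::-1])
E
python3 - <<'E'
from h import *
np.set_printoptions(precision=1,suppress=True)
s=read_state(); print(s["position"],s["ee_rot"],grip_point_offset,s["clock"])
ims=[]
for n in("scene","top"):
    p=get_image(n); save(p,n+"0"); print(n,p["world_from_camera"][:3,3] if hasattr(p["world_from_camera"],'shape') else p["world_from_camera"])
    for t in("green_grip","green_mark","hook_seat","yellow_grip","red_grip"):
        for r in place_of(p,t)[:2]:
            try: print(t,np.round(r["conf"],2),np.array(r["at"]),ray_pt(p,r["at"]), ray_pt(p,r["at"],125 if t=="hook_seat" else 123))
            except Exception as e: print(t,r,e)
E
```

```text
[ 281.2 -557.9  403.6] [-0.2  1.   0.  -0. ] 154.70000000000002 0.0
scene [ 58.7 494.7 738.3]
green_grip 0.61 [195.2 212.5] [578.3 173.1 140.2] [593.2 163.8 123. ]
green_mark 0.79 [202.8 252.5] [569.2 174.3  24.4] [498.7 218.6 123. ]
hook_seat 0.92 [324.4 153.4] [ 633.  -319.2   -0.4] [ 535.5 -181.   125. ]
yellow_grip 0.7 [192.6 238.5] [529.8 217.1 136. ] [540.  211.1 123. ]
top [ 474.7   30.9 1169.5]
green_grip 0.44 [193.5 174.3] [586.6 173.6 143. ] [588.8 176.4 123. ]
green_mark 0.45 [198.  185.7] [567.1 177.1  23.5] [559.1 164.4 123. ]
hook_seat 0.94 [323.8 194.8] [ 542.7 -184.1   10.3] [ 535.9 -162.8  125. ]
hook_seat 0.24 [194.2 186.8] [563.8 187.7  25.2] [556. 174. 125.]
yellow_grip 0.61 [178.3 190.1] [546.  211.6 144.3] [547.5 215.4 123. ]
red_grip 0.79 [158.8 209.1] [497.6 260.  145.6] [498.1 265.1 123. ]
```

```bash
cd pics; python3 -c "
import cv2,numpy as np
a=cv2.imread('scene0.png');b=cv2.imread('top0.png')
cv2.imwrite('both.png',cv2.resize(np.vstack([a,b]),(400,600)))"
```

```text
(no output)
```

View pics/top0.png

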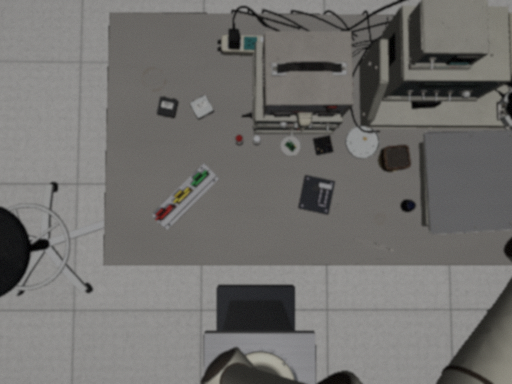

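View pics/scene0.png

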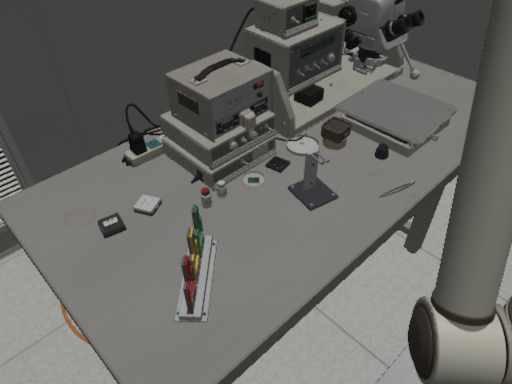

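```bash
python3 - <<'E'
from h import *
np.set_printoptions(precision=1,suppress=True)
a=cv2.imread('pics/scene0.png');b=cv2.imread('pics/top0.png')
c=lambda i,x,y,w,h:cv2.resize(i[y:y+h,x:x+w],(400,300),interpolation=cv2.INTER_CUBIC)
cv2.imwrite('pics/crops.png',np.vstack([np.hstack([c(a,140,195,160,120),c(a,275,130,80,60)]),np.hstack([c(b,145,155,80,60),c(b,285,165,64,48)])]))
for n in("scene","top"):
    p=get_image(n); P=cloud(p)
    m=(P[...,2]>100)&(P[...,2]<150)&(abs(P[...,0]-535)<60)&(abs(P[...,1]+170)<60)&(p["z_map"]>0)
    print(n,"hook");
    for (v,u) in np.argwhere(m): print(u,v,P[v,u],p["img"][v,u])
    m=(P[...,2]>5)&(P[...,2]<15)&(abs(P[...,0]-535)<90)&(abs(P[...,1]+170)<90)
    q=P[m][:,:2]; print("base",len(q),cv2.minAreaRect(q.astype(np.float32)))
    m=(P[...,2]>110)&(P[...,2]<150)&(abs(P[...,0]-540)<90)&(abs(P[...,1]-220)<90)
    print(n,"tags",m.sum())
    if n=="top":
        for (v,u) in np.argwhere(m): print(u,v,P[v,u],p["img"][v,u])
    m=(P[...,2]>14)&(P[...,2]<27)&(abs(P[...,0]-540)<120)&(abs(P[...,1]-220)<120)
    q=P[m][:,:2]; print("rack",len(q),cv2.minAreaRect(q.astype(np.float32)))
E
```

```text
scene hook
315 148 [ 563.7 -179.2  127. ] [159 160 159]
316 148 [ 560.9 -179.5  128.4] [156 158 157]
317 148 [ 561.5 -184.4  125.5] [153 154 153]
313 149 [ 565.3 -173.9  125.9] [160 161 162]
314 149 [ 561.4 -172.6  128.6] [153 153 154]
315 149 [ 561.7 -177.1  126.1] [156 157 157]
317 149 [ 558.9 -181.2  125.5] [149 151 151]
318 149 [ 556.5 -182.   126.4] [134 134 134]
310 150 [ 566.6 -164.1  127.3] [159 160 159]
311 150 [ 564.8 -165.8  127.4] [157 158 158]
312 150 [ 562.8 -167.1  127.7] [158 158 159]
313 150 [ 561.8 -169.7  126.9] [159 160 161]
314 150 [ 560.6 -172.   126.4] [156 156 157]
315 150 [ 558.2 -172.9  127.2] [155 155 157]
316 150 [ 555.5 -173.2  128.5] [154 154 155]
317 150 [ 556.9 -179.   124.8] [149 149 150]
318 150 [ 553.3 -178.2  127. ] [136 137 136]
319 150 [ 553.  -181.7  125.4] [112 111 109]
307 151 [ 570.3 -157.7  125.6] [162 163 163]
308 151 [ 568.5 -159.3  125.7] [160 161 161]
309 151 [ 564.6 -158.   128.5] [151 151 152]
310 151 [ 564.5 -161.8  126.6] [155 156 157]
311 151 [ 562.5 -163.2  126.9] [155 155 156]
312 151 [ 560.9 -165.   126.8] [156 157 158]
313 151 [
[... 21377 characters left out ...]
490.8 259.3 111. ] [45 23 21]
155 213 [487.8 269.7 144.4] [90 74 76]
156 213 [487.7 266.6 147.1] [97 54 56]
157 213 [487.8 264.5 145.1] [104  37  36]
158 213 [487.7 261.8 145.8] [98 28 27]
159 213 [487.9 262.2 132.8] [77 24 23]
160 213 [488.  261.7 123.7] [55 25 22]
155 214 [485.2 269.4 145.8] [108  80  82]
156 214 [485.2 265.9 149.8] [105  52  52]
157 214 [485.2 264.5 145. ] [98 32 30]
158 214 [485.4 264.7 132.8] [80 27 25]
159 214 [485.5 265.2 119.4] [59 25 23]
156 215 [482.7 268.6 138. ] [100  62  63]
157 215 [482.8 267.4 132. ] [86 39 41]
158 215 [482.9 268.4 116.6] [73 30 30]
rack 604 ((540.8418579101562, 216.42559814453125), (44.961055755615234, 208.46119689941406), 44.981361389160156)
```

View pics/crops.png

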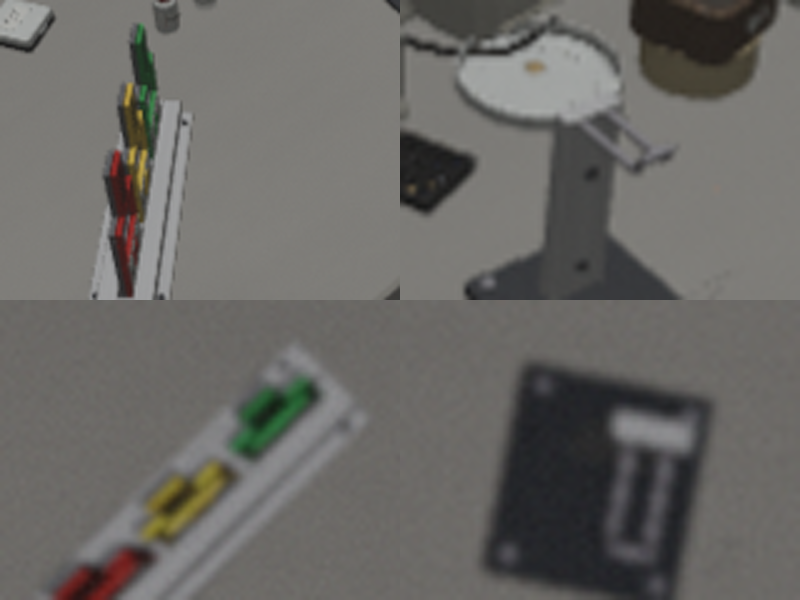

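The green tag is farthest right in the rack (top picture about 198,174), with its coloured face towards the lower right, so its yaw is about 45°. The hook wires run from the post (325,185) down to the tip (322,205), giving a hook yaw of about -11.5° and a seat near (533,-160,125).

```bash
cat >> h.py <<'E'
def go(pos,yaw,s=None):
    """shift in tool axes (m) and roll (deg) from the present pose to TCP pos (mm) with tool y at yaw or yaw+180 deg (world)"""
    s=s or read_state(); M=R.from_quat(s["ee_rot"]).as_matrix()
    d=M.T@(np.array(pos)-s["position"])/1000
    y0=np.degrees(np.arctan2(M[1,1],M[0,1])); dy=(yaw-y0+180)%360-180
    print("shift",d.round(4),"roll (this/other)",round(-dy,1),round(-dy+(180 if dy>0 else -180),1),"y yaw now",round(y0,1),"z axis",M[:,2].round(3))
E
python3 - <<'E'
from h import *
go([587,169,404],45)
p=get_image("top"); P=cloud(p)
m=(P[...,2]>140)&(abs(P[...,0]-587)<25)&(abs(P[...,1]-169)<25)
print(cv2.minAreaRect(P[m][:,:2].astype(np.float32)),P[m].mean(0))
E
```

```text
shift [-0.6002  0.5117  0.0007] roll (this/other) 71.7 -108.3 y yaw now 116.7 z axis [ 0. -0. -1.]
((586.689453125, 169.0617218017578), (9.066099166870117, 21.705718994140625), 45.604000091552734) [586.5544152  169.23358004 144.83024155]
```

Request:
carry_out:
  slide:
    - [-0.046, 0.039, 0]
    - [-0.092, 0.079, 0]
    - [-0.138, 0.118, 0]
    - [-0.185, 0.157, 0]
    - [-0.231, 0.197, 0]
    - [-0.277, 0.236, 0]
    - [-0.323, 0.276, 0]
    - [-0.369, 0.315, 0]
  roll: [-8, -16, -24, -33, -41, -50, -58, -66]
  claw: [0.085, 0.085, 0.085, 0.085, 0.085, 0.085, 0.085, 0.085]

```text
clock: 1.75
position: [469.4, -108.8, 405.3]
ee_rot: [0.726, -0.688, 0.0, -0.0]
contact_force: [0.7, 0.3, 0.3]
gripper_width: 85.0
grasp_force: 0.0
```

```bash
python3 - <<'E'
from h import *
s=read_state(); print(s["clock"],s["joints"],s["position"])
go([586.6,169.1,350],45)
E
```

```text
1.75 [ 1.10382098e-01  1.38606396e-01 -3.30140693e-01  2.09642569e-04
 -1.10072987e+00 -5.75957450e-02] [ 469.36955351 -108.78040794  405.25621441]
shift [-0.2713 -0.1317  0.0554] roll (this/other) 138.0 -42.0 y yaw now -177.0 z axis [ 0.001 -0.    -1.   ]
```

Request:
carry_out:
  slide:
    - [-0.054, -0.026, 0]
    - [-0.108, -0.052, 0]
    - [-0.163, -0.079, 0]
    - [-0.217, -0.105, 0]
    - [-0.271, -0.132, 0.02]
    - [-0.271, -0.132, 0.04]
    - [-0.271, -0.132, 0.04]
  roll: [-8, -17, -25, -34, -42, -42, -42]
  claw: [0.085, 0.085, 0.085, 0.07, 0.05, 0.045, 0.045]

```text
clock: 2.62
position: [587.6, 166.8, 362.6]
ee_rot: [0.923, -0.384, -0.002, 0.002]
contact_force: [-0.5, -0.1, 0.3]
gripper_width: 45.2
grasp_force: 0.0
```

```bash
python3 - <<'E'
from h import *
s=read_state(); print(s["clock"],s["joints"].round(2),s["position"],s["gripper_width"],s["contact_force"])
go([586.6,169.1,127+154.7],45)
p=get_image("scene"); q=get_image("top")
a=cv2.resize(p["img"][150:310,120:320],(400,320)); b=cv2.resize(q["img"][140:240,140:265],(400,320))
cv2.imwrite("pics/near.png",np.hstack([a,b])[:,:,::-1])
E
```

```text
2.625 [ 0.54  0.39 -0.09 -0.   -1.09  0.24] [587.6247419  166.82032069 362.57345535] 45.21065817353944 [-0.53522557 -0.12234308  0.304342  ]
shift [-0.0022 -0.0012  0.0809] roll (this/other) 179.8 -0.2 y yaw now -135.2 z axis [-0.004 -0.002 -1.   ]
```

View pics/near.png

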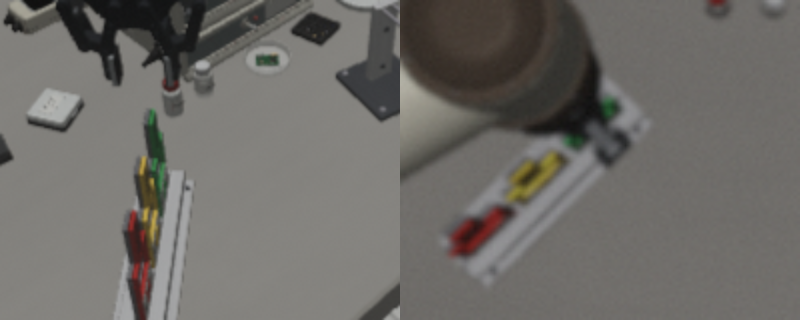

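Left half: the fingers straddle the green tag (about 150,130). Right half: a finger lies on its coloured side (about 605,140). The alignment is good, so I descend and close partly.

Request:
carry_out:
  slide:
    - [-0.002, -0.001, 0.03]
    - [-0.002, -0.001, 0.055]
    - [-0.002, -0.001, 0.075]
    - [-0.002, -0.001, 0.081]
    - [-0.002, -0.001, 0.081]
    - [-0.002, -0.001, 0.081]
    - [-0.002, -0.001, 0.081]
  roll: [0, 0, 0, 0, 0, 0, 0]
  claw: [0.045, 0.045, 0.045, 0.045, 0.03, 0.02, 0.015]

```text
clock: 3.6
position: [587.4, 168.4, 284.8]
ee_rot: [0.923, -0.385, 0.001, -0.001]
contact_force: [0.8, 0.3, 0.3]
gripper_width: 14.7
grasp_force: 0.0
```

Request:
carry_out:
  slide:
    - [0, 0, 0]
    - [0, 0, 0]
    - [0, 0, 0]
    - [0, 0, 0]
  roll: [0, 0, 0, 0]
  claw: [0.012, 0.008, 0.004, 0.0]

```text
clock: 4.1
position: [587.2, 168.3, 284.2]
ee_rot: [0.923, -0.385, 0.0, 0.0]
contact_force: [-2.0, -0.2, 5.0]
gripper_width: 9.2
grasp_force: 58.8
```

```bash
python3 - <<'E'
from h import *
s=read_state(); print(s["clock"],s["position"],s["gripper_width"],s["grasp_force"],s["contact_force"],s["wrist_torque"])
E
```

```text
4.1 [587.23067084 168.33215137 284.21751379] 9.248055985731082 58.80073606967926 [-2.03544306 -0.18196296  4.97545813] [-0.37367158  0.58653098 -0.02255267]
```

Request:
carry_out:
  slide:
    - [0, 0, -0.01]
    - [0, 0, -0.025]
    - [0, 0, -0.05]
    - [0, 0, -0.075]
    - [0, 0, -0.1]
    - [0, 0, -0.1]
  roll: [0, 0, 0, 0, 0, 0]
  claw: [0, 0, 0, 0, 0, 0]

```text
clock: 4.85
position: [587.6, 168.6, 386.8]
ee_rot: [0.923, -0.385, 0.002, -0.002]
contact_force: [-0.2, 0.6, 0.0]
gripper_width: 9.2
grasp_force: 58.5
```

```bash
python3 - <<'E'
from h import *
s=read_state(); print(s["clock"],s["position"],s["gripper_width"],s["grasp_force"],s["contact_force"])
c,sn=np.cos(np.radians(11.5)),np.sin(np.radians(11.5))
g=np.array([533.5-80*c,-160+80*sn,s["position"][2]]); print(g); go(g,-11.5+180)
E
```

```text
4.85 [587.59388453 168.57381432 386.79220242] 9.15155073293631 58.49760711193085 [-0.20765618  0.56813799  0.00205538]
[ 455.10602363 -144.05056525  386.79220242]
shift [ 0.1287  0.3142 -0.0017] roll (this/other) 56.3 -123.7 y yaw now -135.2 z axis [ 0.006  0.003 -1.   ]
```

Request:
carry_out:
  slide:
    - [0.018, 0.045, 0]
    - [0.037, 0.09, 0]
    - [0.055, 0.135, 0]
    - [0.074, 0.18, 0]
    - [0.092, 0.225, 0]
    - [0.11, 0.27, 0]
    - [0.129, 0.314, 0]
    - [0.129, 0.314, 0]
  roll: [8, 16, 24, 32, 40, 48, 56.3, 56.3]
  claw: [0, 0, 0, 0, 0, 0, 0, 0]

```text
clock: 5.85
position: [453.4, -146.3, 382.9]
ee_rot: [-0.63, 0.776, 0.001, -0.001]
contact_force: [0.6, 0.6, -0.5]
gripper_width: 9.5
grasp_force: 58.6
```

```bash
python3 - <<'E'
from h import *
np.set_printoptions(precision=1,suppress=True)
s=read_state(); print(s["clock"],s["position"],s["gripper_width"],s["contact_force"])
go(s["position"],168.5)
p=get_image("scene"); P=cloud(p); save(p,"held"); print([(t,r["at"],round(r["conf"],2)) for t in("green_grip","green_mark","hook_seat") for r in place_of(p,t)[:1]])
u,v=196,0
# tag cloud in hook axes relative to TCP
a=np.radians(-11.5); A=np.array([[np.cos(a),np.sin(a),0],[-np.sin(a),np.cos(a),0],[0,0,1]])
Q=(P-s["position"])@A.T
m=(abs(Q[...,0])<12)&(abs(Q[...,1])<35)&(Q[...,2]<-165)&(Q[...,2]>-300)&(p["z_map"]>0)
q=Q[m]; print(len(q),q.min(0),q.max(0))
for z in range(-170,-300,-6):
    k=q[(q[:,2]<=z)&(q[:,2]>z-6)]
    if len(k): print(z,len(k),np.sort(k[:,1]).round(0)[::max(1,len(k)//8)],k[:,0].mean().round(1))
np.save("img.npy",p["img"]); cv2.imwrite("pics/heldc.png",cv2.resize(p["img"][60:240,200:440],(800,600))[:,:,::-1])
E
```

```text
5.85 [ 453.4 -146.3  382.9] 9.457613092775665 [ 0.6  0.6 -0.5]
shift [0. 0. 0.] roll (this/other) -0.3 179.7 y yaw now 168.2 z axis [-0.  0. -1.]
[('green_grip', [350.5, 138.3], 0.88), ('green_mark', [339.6, 181.1], 0.83), ('hook_seat', [320.5, 154.3], 0.63)]
672 [ -11.5  -28.7 -278.7] [  11.3   30.1 -165.1]
-170 15 [-3.  5.  6.  8.  9.  9.  9.  9. 10. 11. 12. 12. 13. 13. 14.] -3.3
-176 18 [-5.  1.  5.  7.  9. 11. 11. 12. 13.] -1.9
-182 29 [-9. -6. -1.  3.  5. 10. 11. 12. 14. 25.] -2.9
-188 73 [-26. -21. -16.  -4.   9.  14.  19.  25.  29.] -1.8
-194 40 [-27. -19. -12.  -4.   8.  20.  26.  28.] -2.8
-200 19 [-25. -22. -21. -20.  24.  26.  27.  27.  27.  30.] -1.7
-206 22 [-26. -23. -22. -21. -21. -21.  22.  27.  28.  29.  30.] -1.7
-212 23 [-29. -24. -23. -22. -20. -20.  20.  25.  28.  28.  28.  30.] -1.5
-218 23 [-26. -23. -22. -21. -20. -18.  24.  27.  28.  28.  29.  30.] -0.7
-224 21 [-25. -22. -21. -20. -20. -20.  23.  26.  27.  28.  30.] -2.3
-230 83 [-28. -18. -12.  -6.  -0.   5.  11.  19.  28.] -1.5
-236 43 [-26. -19.  -7.   0.   8.  13.  18.  26.  29.] -4.2
-242 46 [-27. -19. -12.  -6.   1.  10.  19.  23.  28.  30.] -4.3
-248 42 [-24. -14.  -8.  -1.   6.  10.  21.  28.  29.] -4.2
-254 42 [-26. -19. -10.  -3.   9.  15.  23.  28.  29.] -4.4
-260 39 [-28. -16. -11.  -3.   3.  10.  15.  20.  25.  28.] -4.4
-266 40 [-26. -18. -10.  -1.   4.  12.  20.  28.] -4.0
-272 34 [-27. -19. -12.  -2.   5.  15.  21.  27.  29.] -3.3
-278 1 [22.] -3.2
```

View pics/heldc.png

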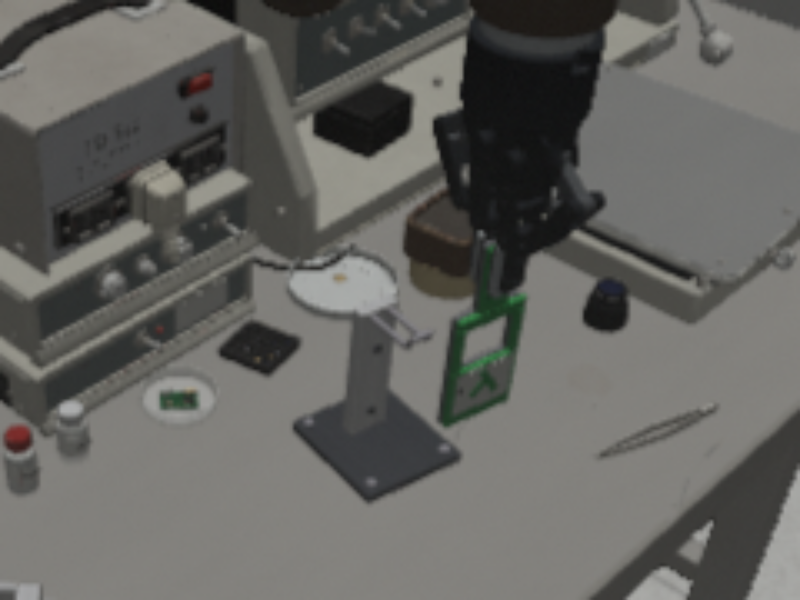

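Window top is 199 mm below the TCP and its bottom about 231; the marked face points outward, left of the hook tip (tag at 485,330 in the crop, hook tip at 430,335). I lower to pass height first, then slide in.

Request:
carry_out:
  slide:
    - [-0.002, 0, 0.02]
    - [-0.002, 0, 0.042]
    - [-0.002, 0, 0.042]
    - [-0.002, -0.015, 0.042]
    - [-0.002, -0.03, 0.042]
    - [-0.002, -0.04, 0.042]
    - [-0.002, -0.04, 0.042]
  roll: [-0.3, -0.3, -0.3, -0.3, -0.3, -0.3, -0.3]
  claw: [0, 0, 0, 0, 0, 0, 0]

```text
clock: 6.92
position: [495.5, -150.6, 341.7]
ee_rot: [-0.634, 0.773, -0.0, 0.0]
contact_force: [-0.6, 0.2, -0.9]
gripper_width: 9.2
grasp_force: 58.7
```

```bash
python3 - <<'E'
from h import *
s=read_state(); print(s["clock"],s["position"],s["contact_force"])
go([533.9,-158,341],168.5)
p=get_image("scene"); cv2.imwrite("pics/heldd.png",cv2.resize(p["img"][110:215,260:400],(800,600))[:,:,::-1])
E
```

```text
6.925 [ 495.53428178 -150.55209133  341.65150505] [-0.57565824  0.20989761 -0.93422695]
shift [-0.0002 -0.0391  0.0007] roll (this/other) 0.2 -179.8 y yaw now 168.7 z axis [ 0. -0. -1.]
```

View pics/heldd.png

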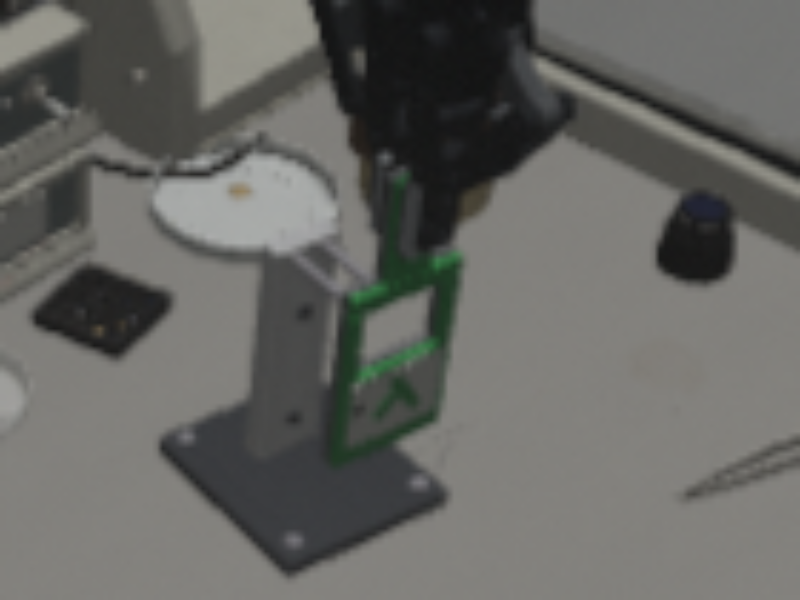

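The tag is directly in front of the hook tip (behind about 360,290) at window height, with no contact force. Sliding in.

Request:
carry_out:
  slide:
    - [0, -0.008, 0]
    - [0, -0.016, 0]
    - [0, -0.024, 0]
    - [0, -0.032, 0]
    - [0, -0.039, 0]
    - [0, -0.039, 0]
    - [0, -0.039, 0]
  roll: [0, 0, 0, 0, 0, 0, 0]
  claw: [0, 0, 0, 0, 0, 0, 0]

```text
clock: 7.85
position: [532.7, -157.9, 341.6]
ee_rot: [-0.634, 0.773, 0.0, -0.0]
contact_force: [-0.1, 1.0, 0.3]
gripper_width: 9.0
grasp_force: 58.6
```

```bash
python3 - <<'E'
from h import *
s=read_state(); print(s["clock"],s["position"],s["contact_force"],s["wrist_torque"])
go([533.9,-158,324],168.5)
p=get_image("scene"); cv2.imwrite("pics/helde.png",cv2.resize(p["img"][110:215,260:400],(800,600))[:,:,::-1])
E
```

```text
7.85 [ 532.70092777 -157.9216576   341.58165339] [-0.14952806  0.95218967  0.30550909] [ 0.02957277  0.0449933  -0.00453992]
shift [-0.0002 -0.0012  0.0176] roll (this/other) 0.2 -179.8 y yaw now 168.7 z axis [-0.  0. -1.]
```

View pics/helde.png

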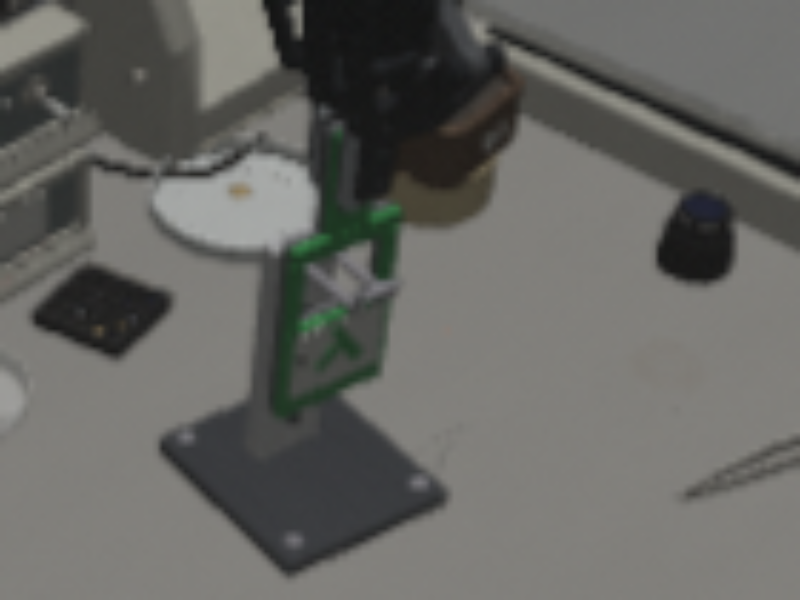

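The hook tip now pokes out through the window (about 350,285). I lower until the edge touches the wires.

Request:
carry_out:
  slide:
    - [0, 0, 0.006]
    - [0, 0, 0.011]
    - [0, 0, 0.015]
    - [0, 0, 0.017]
    - [0, 0, 0.017]
  roll: [0, 0, 0, 0, 0]
  claw: [0, 0, 0, 0, 0]

```text
clock: 8.52
position: [532.9, -157.9, 324.6]
ee_rot: [-0.634, 0.773, 0.0, -0.0]
contact_force: [-0.7, 0.4, -2.6]
gripper_width: 9.4
grasp_force: 58.8
```

Request:
carry_out:
  slide:
    - [0, 0, 0.001]
    - [0, 0, 0.002]
    - [0, 0, 0.002]
  roll: [0, 0, 0]
  claw: [0, 0, 0]

```text
clock: 8.9
position: [532.9, -157.9, 324.0]
ee_rot: [-0.635, 0.773, -0.001, 0.0]
contact_force: [-1.2, 1.0, 5.3]
gripper_width: 9.0
grasp_force: 59.8
```

Contact with the wires (5 N upward). Releasing gently.

Request:
carry_out:
  slide:
    - [0, 0, 0.001]
    - [0, 0, 0.001]
    - [0, 0, 0.001]
    - [0, 0, 0.001]
    - [0, 0, 0.001]
    - [0, 0, 0.001]
  roll: [0, 0, 0, 0, 0, 0]
  claw: [0.011, 0.014, 0.018, 0.024, 0.03, 0.04]

```text
clock: 9.65
position: [532.9, -158.0, 321.7]
ee_rot: [-0.634, 0.773, -0.0, 0.0]
contact_force: [0.4, -0.5, 0.0]
gripper_width: 40.3
grasp_force: 0.0
```

```bash
python3 - <<'E'
from h import *
s=read_state(); print(s["clock"],s["position"],s["contact_force"],s["gripper_width"])
p=get_image("scene"); cv2.imwrite("pics/rel.png",cv2.resize(p["img"][110:215,260:400],(800,600))[:,:,::-1])
E
```

```text
9.65 [ 532.8655086  -157.95014929  321.70462306] [ 0.40371247 -0.51255938  0.01637384] 40.330803892720986
```

View pics/rel.png

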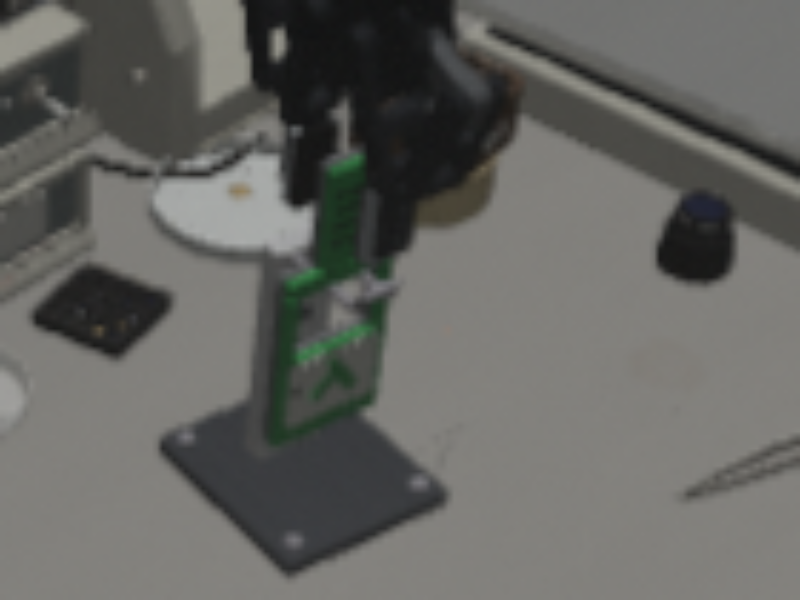

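The tag hangs upright on the wires, its top at about (345,160), with the fingers clear on both sides. I lift straight up.

Request:
carry_out:
  slide:
    - [0, 0, -0.01]
    - [0, 0, -0.03]
    - [0, 0, -0.06]
    - [0, 0, -0.1]
    - [0, 0, -0.14]
    - [0, 0, -0.14]
    - [0, 0, -0.14]
    - [0, 0, -0.14]
  roll: [0, 0, 0, 0, 0, 0, 0, 0]
  claw: [0.04, 0.04, 0.04, 0.04, 0.04, 0.04, 0.04, 0.04]

```text
clock: 10.7
position: [532.6, -157.9, 460.6]
ee_rot: [-0.634, 0.773, 0.001, -0.001]
contact_force: [-0.3, -0.5, 0.3]
gripper_width: 40.3
grasp_force: 0.0
```

```bash
python3 - <<'E'
from h import *
np.set_printoptions(precision=1,suppress=True)
p=get_image("scene"); P=cloud(p)
cv2.imwrite("pics/final.png",cv2.resize(p["img"][90:315,140:440],(800,600))[:,:,::-1])
a=np.radians(-11.5); A=np.array([[np.cos(a),np.sin(a),0],[-np.sin(a),np.cos(a),0],[0,0,1]])
Q=(P-[533.5,-160,125])@A.T
m=(abs(Q[...,0])<16)&(abs(Q[...,1])<32)&(abs(Q[...,2])<80)
for lo,hi in((-80,-60),(-60,-40),(-30,-5),(5,15),(25,40),(40,70)):
    k=Q[m&(Q[...,2]>lo)&(Q[...,2]<hi)]; print(lo,hi,len(k),k.min(0),k.max(0),np.median(k,0))
print(Q[m][:,2].max(),Q[m][:,2].min())
E
```

```text
-80 -60 100 [ -7.1 -26.3 -78.5] [  5.   30.8 -60.5] [ -3.9   6.9 -69.2]
-60 -40 122 [ -7. -26. -60.] [  5.   31.  -40.2] [ -4.6   7.8 -50.2]
-30 -5 58 [ -5.3 -24.2 -30. ] [ 4.  31.6 -5.2] [ -2.8  26.8 -18.8]
5 15 81 [ -6.9 -25.2   5.1] [ 7.1 31.6 15. ] [-3.3  9.9  9.5]
25 40 57 [-7.1 -9.6 25.2] [ 5.2 16.1 40. ] [-3.7  7.5 31.5]
40 70 93 [-6.4 -9.  40.8] [ 5.6 17.  61.8] [-3.6  5.8 53.7]
61.757132365052826 -78.46296408678518
```

View pics/final.png

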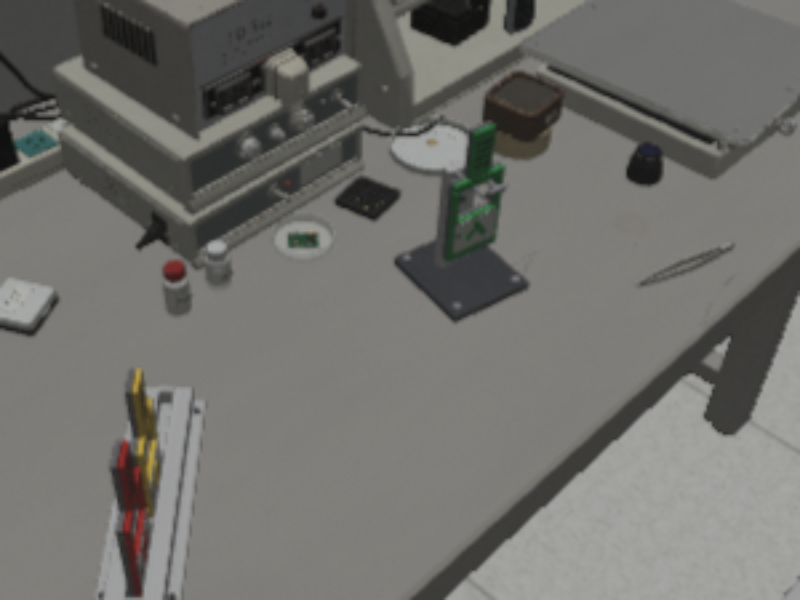

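The green tag hangs straight with its marked face out (480,200). Its bottom is 78.5 mm below the seat, so the grip centre is about 38.5 mm above it. The yellow and red tags are still in the rack (130,470). Handing in.

```bash
python3 -c "
from bench import job_done
print(job_done())"
```

```text
the job is handed in; nothing more can be done
None
```

The green tag hangs upright on the double-wire hook with its marked face outward, the yellow and red tags are still in their slots, and I handed the job in just after 10.7 s on the robot's clock; the hand-in returned no verdict.

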